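# Grade a reground packing plate in the slot gauge

## Task

The packing plate in the stand's red cell has been reground and has to be graded in the steel limit gauge. Beginning at the narrow end, set its foot on the slots and work along them, pressing lightly and never forcing it, until the first slot accepts it; slide it down until it stands on that slot's step, not past it, and leave it there upright so that its size can be read. Leave the other plates and everything else on the bench as they are.

Things in the scene. Friction and masses are not known exactly. Their poses are not given: they have to be found in the camera images.
- gauge: fixed steel limit gauge: ribbed comb 50 mm (x) by 136 mm (y), top 30 mm above the bench, on a foot 64 by 190 mm. Five sharp-edged slots along x, open at top and ends, 11 mm ribs between, widening towards +y: 8, 11, 14, 17, 20 mm. 14 mm down each narrows by 3 mm: a plate that fits stops on this step, a thinner one drops past it. Origin: centre of the foot's underside, z up. Brass pins on -x face count slots 1-5
- slot_1 (a point): nominal middle of the mouth of slot 1 of the gauge (8 mm wide, the narrowest, too tight for every plate), at the height of its top, 14 mm above the slot's step; axes as the gauge's: y across the slot, x along it. The comb is clamped in elongated holes, so all true slots lie together up to 5 mm to one side or the other along y of these points
- slot_2 (a point): nominal middle of the mouth of slot 2 of the gauge (11 mm wide), at the height of its top, 14 mm above the slot's step; axes as the gauge's: y across the slot, x along it. The comb is clamped in elongated holes, so all true slots lie together up to 5 mm to one side or the other along y of these points
- slot_3 (a point): nominal middle of the mouth of slot 3 of the gauge (14 mm wide), at the height of its top, 14 mm above the slot's step; axes as the gauge's: y across the slot, x along it. The comb is clamped in elongated holes, so all true slots lie together up to 5 mm to one side or the other along y of these points
- slot_4 (a point): nominal middle of the mouth of slot 4 of the gauge (17 mm wide), at the height of its top, 14 mm above the slot's step; axes as the gauge's: y across the slot, x along it. The comb is clamped in elongated holes, so all true slots lie together up to 5 mm to one side or the other along y of these points
- slot_5 (a point): nominal middle of the mouth of slot 5 of the gauge (20 mm wide, the widest), at the height of its top, 14 mm above the slot's step; axes as the gauge's: y across the slot, x along it. The comb is clamped in elongated holes, so all true slots lie together up to 5 mm to one side or the other along y of these points
- stand: fixed wooden stand, 66 mm (x) by 236 mm (y), 22 mm high: four cells 22 mm wide, 14 mm deep, open at both ends, floor 8 mm above the bench, in a row along y: the red-painted one at y = +90 mm, plain ones at 5, -35 and -75 mm. The plates stand in them, blades along x. Origin: centre of its underside, z up
- red_cell (a point): middle of the floor of the stand's red-painted cell; the plate awaiting grading stands here
- plate_a: one of four look-alike packing plates, about 0.24 kg: upright steel blade 46 mm wide (x), 45 mm tall, 9 to 19 mm thick (y); the thickness differs from plate to plate and must be felt out: its own slot is 1.1 mm wider, the next narrower 1.9 mm too tight. Black grip on top, 20 mm (y) by 38 mm (x), 45 to 80 mm above the foot. Origin: middle of the blade's foot, z up. Any of the four may be in the red cell
- plate_b: one of four look-alike packing plates, about 0.24 kg: upright steel blade 46 mm wide (x), 45 mm tall, 9 to 19 mm thick (y); the thickness differs from plate to plate and must be felt out: its own slot is 1.1 mm wider, the next narrower 1.9 mm too tight. Black grip on top, 20 mm (y) by 38 mm (x), 45 to 80 mm above the foot. Origin: middle of the blade's foot, z up. Any of the four may be in the red cell
- plate_c: one of four look-alike packing plates, about 0.24 kg: upright steel blade 46 mm wide (x), 45 mm tall, 9 to 19 mm thick (y); the thickness differs from plate to plate and must be felt out: its own slot is 1.1 mm wider, the next narrower 1.9 mm too tight. Black grip on top, 20 mm (y) by 38 mm (x), 45 to 80 mm above the foot. Origin: middle of the blade's foot, z up. Any of the four may be in the red cell
- plate_d: one of four look-alike packing plates, about 0.24 kg: upright steel blade 46 mm wide (x), 45 mm tall, 9 to 19 mm thick (y); the thickness differs from plate to plate and must be felt out: its own slot is 1.1 mm wider, the next narrower 1.9 mm too tight. Black grip on top, 20 mm (y) by 38 mm (x), 45 to 80 mm above the foot. Origin: middle of the blade's foot, z up. Any of the four may be in the red cell
- stone_holder: hand-held stone holder with a black curved handle, 63 x 157 x 22 mm, bystander; origin under its centre
- tape_roll: roll of masking tape lying flat, 78 mm across, 19 mm high, bystander; origin under its centre
- tweezer: tweezers lying on the bench, 14 x 157 x 9 mm, bystander; origin under its centre
- tray_black: black divided stone tray, 68 x 100 x 16 mm, bystander; origin under its centre
There are look-alikes about, which are no part of the job. Leave any pink look-alike of the plate_a alone.

How it is judged:
On the way:
1. the plate's foot was set on the mouth of the narrowest slot, which refused it (((y of plate_a in the frame of slot_1 between -0.009 and 0.009 m and x of plate_a in the frame of slot_1 between -0.015 and 0.015 m and z of plate_a in the frame of slot_1 between -0.003 and 0.003 m and contact force between plate_a and gauge above 0.8 N) or (y of plate_b in the frame of slot_1 between -0.009 and 0.009 m and x of plate_b in the frame of slot_1 between -0.015 and 0.015 m and z of plate_b in the frame of slot_1 between -0.003 and 0.003 m and contact force between plate_b and gauge above 0.8 N) or (y of plate_c in the frame of slot_1 between -0.009 and 0.009 m and x of plate_c in the frame of slot_1 between -0.015 and 0.015 m and z of plate_c in the frame of slot_1 between -0.003 and 0.003 m and contact force between plate_c and gauge above 0.8 N) or (y of plate_d in the frame of slot_1 between -0.009 and 0.009 m and x of plate_d in the frame of slot_1 between -0.015 and 0.015 m and z of plate_d in the frame of slot_1 between -0.003 and 0.003 m and contact force between plate_d and gauge above 0.8 N))), for 0.1 s.
At the end, for the whole second after the job is handed in: the plate from the red cell stands upright (0.12 rad), released and at rest, in the slot that fits it, its foot on that slot's step (2 mm) and within 15 mm of the slot's middle lengthwise; the red cell is empty and the other three plates stand in their cells, moved under 12 mm (((((y of plate_a in the frame of slot_1 between -0.007 and 0.007 m and x of plate_a in the frame of slot_1 between -0.015 and 0.015 m and z of plate_a in the frame of slot_1 between -0.0155 and -0.012 m) or (y of plate_a in the frame of slot_2 between -0.007 and 0.007 m and x of plate_a in the frame of slot_2 between -0.015 and 0.015 m and z of plate_a in the frame of slot_2 between -0.0155 and -0.012 m) or (y of plate_a in the frame of slot_3 between -0.007 and 0.007 m and x of plate_a in the frame of slot_3 between -0.015 and 0.015 m and z of plate_a in the frame of slot_3 between -0.0155 and -0.012 m) or (y of plate_a in the frame of slot_4 between -0.007 and 0.007 m and x of plate_a in the frame of slot_4 between -0.015 and 0.015 m and z of plate_a in the frame of slot_4 between -0.0155 and -0.012 m) or (y of plate_a in the frame of slot_5 between -0.007 and 0.007 m and x of plate_a in the frame of slot_5 between -0.015 and 0.015 m and z of plate_a in the frame of slot_5 between -0.0155 and -0.012 m)) and angle between each of plate_a, plate_b, plate_c, plate_d's own z axis and vertical below 0.12 rad and linear speed of plate_a below 0.02 m/s and distance of each of plate_b, plate_c, plate_d from where it was at the start of the episode below 0.012 m and horizontal distance between each of plate_b, plate_c, plate_d and red_cell above 0.04 m) or (((y of plate_b in the frame of slot_1 between -0.007 and 0.007 m and x of plate_b in the frame of slot_1 between -0.015 and 0.015 m and z of plate_b in the frame of slot_1 between -0.0155 and -0.012 m) or (y of plate_b in the frame of slot_2 between -0.007 and 0.007 m and x of plate_b in the frame of slot_2 between -0.015 and 0.015 m and z of plate_b in the frame of slot_2 between -0.0155 and -0.012 m) or (y of plate_b in the frame of slot_3 between -0.007 and 0.007 m and x of plate_b in the frame of slot_3 between -0.015 and 0.015 m and z of plate_b in the frame of slot_3 between -0.0155 and -0.012 m) or (y of plate_b in the frame of slot_4 between -0.007 and 0.007 m and x of plate_b in the frame of slot_4 between -0.015 and 0.015 m and z of plate_b in the frame of slot_4 between -0.0155 and -0.012 m) or (y of plate_b in the frame of slot_5 between -0.007 and 0.007 m and x of plate_b in the frame of slot_5 between -0.015 and 0.015 m and z of plate_b in the frame of slot_5 between -0.0155 and -0.012 m)) and angle between each of plate_b, plate_a, plate_c, plate_d's own z axis and vertical below 0.12 rad and linear speed of plate_b below 0.02 m/s and distance of each of plate_a, plate_c, plate_d from where it was at the start of the episode below 0.012 m and horizontal distance between each of plate_a, plate_c, plate_d and red_cell above 0.04 m) or (((y of plate_c in the frame of slot_1 between -0.007 and 0.007 m and x of plate_c in the frame of slot_1 between -0.015 and 0.015 m and z of plate_c in the frame of slot_1 between -0.0155 and -0.012 m) or (y of plate_c in the frame of slot_2 between -0.007 and 0.007 m and x of plate_c in the frame of slot_2 between -0.015 and 0.015 m and z of plate_c in the frame of slot_2 between -0.0155 and -0.012 m) or (y of plate_c in the frame of slot_3 between -0.007 and 0.007 m and x of plate_c in the frame of slot_3 between -0.015 and 0.015 m and z of plate_c in the frame of slot_3 between -0.0155 and -0.012 m) or (y of plate_c in the frame of slot_4 between -0.007 and 0.007 m and x of plate_c in the frame of slot_4 between -0.015 and 0.015 m and z of plate_c in the frame of slot_4 between -0.0155 and -0.012 m) or (y of plate_c in the frame of slot_5 between -0.007 and 0.007 m and x of plate_c in the frame of slot_5 between -0.015 and 0.015 m and z of plate_c in the frame of slot_5 between -0.0155 and -0.012 m)) and angle between each of plate_c, plate_a, plate_b, plate_d's own z axis and vertical below 0.12 rad and linear speed of plate_c below 0.02 m/s and distance of each of plate_a, plate_b, plate_d from where it was at the start of the episode below 0.012 m and horizontal distance between each of plate_a, plate_b, plate_d and red_cell above 0.04 m) or (((y of plate_d in the frame of slot_1 between -0.007 and 0.007 m and x of plate_d in the frame of slot_1 between -0.015 and 0.015 m and z of plate_d in the frame of slot_1 between -0.0155 and -0.012 m) or (y of plate_d in the frame of slot_2 between -0.007 and 0.007 m and x of plate_d in the frame of slot_2 between -0.015 and 0.015 m and z of plate_d in the frame of slot_2 between -0.0155 and -0.012 m) or (y of plate_d in the frame of slot_3 between -0.007 and 0.007 m and x of plate_d in the frame of slot_3 between -0.015 and 0.015 m and z of plate_d in the frame of slot_3 between -0.0155 and -0.012 m) or (y of plate_d in the frame of slot_4 between -0.007 and 0.007 m and x of plate_d in the frame of slot_4 between -0.015 and 0.015 m and z of plate_d in the frame of slot_4 between -0.0155 and -0.012 m) or (y of plate_d in the frame of slot_5 between -0.007 and 0.007 m and x of plate_d in the frame of slot_5 between -0.015 and 0.015 m and z of plate_d in the frame of slot_5 between -0.0155 and -0.012 m)) and angle between each of plate_d, plate_a, plate_b, plate_c's own z axis and vertical below 0.12 rad and linear speed of plate_d below 0.02 m/s and distance of each of plate_a, plate_b, plate_c from where it was at the start of the episode below 0.012 m and horizontal distance between each of plate_a, plate_b, plate_c and red_cell above 0.04 m))); the robot touches nothing.
It fails at once if a plate was pressed against the gauge with more than 60 N (contact force between any of plate_a, plate_b, plate_c, plate_d and gauge above 60 N).
It fails at once if the plate went past the step of a slot (too wide a slot, or forced) ((y of plate_a in the frame of slot_1 between -0.01 and 0.01 m and x of plate_a in the frame of slot_1 between -0.03 and 0.03 m and z of plate_a in the frame of slot_1 between -0.05 and -0.0175 m) or (y of plate_a in the frame of slot_2 between -0.01 and 0.01 m and x of plate_a in the frame of slot_2 between -0.03 and 0.03 m and z of plate_a in the frame of slot_2 between -0.05 and -0.0175 m) or (y of plate_a in the frame of slot_3 between -0.01 and 0.01 m and x of plate_a in the frame of slot_3 between -0.03 and 0.03 m and z of plate_a in the frame of slot_3 between -0.05 and -0.0175 m) or (y of plate_a in the frame of slot_4 between -0.01 and 0.01 m and x of plate_a in the frame of slot_4 between -0.03 and 0.03 m and z of plate_a in the frame of slot_4 between -0.05 and -0.0175 m) or (y of plate_a in the frame of slot_5 between -0.01 and 0.01 m and x of plate_a in the frame of slot_5 between -0.03 and 0.03 m and z of plate_a in the frame of slot_5 between -0.05 and -0.0175 m) or (y of plate_b in the frame of slot_1 between -0.01 and 0.01 m and x of plate_b in the frame of slot_1 between -0.03 and 0.03 m and z of plate_b in the frame of slot_1 between -0.05 and -0.0175 m) or (y of plate_b in the frame of slot_2 between -0.01 and 0.01 m and x of plate_b in the frame of slot_2 between -0.03 and 0.03 m and z of plate_b in the frame of slot_2 between -0.05 and -0.0175 m) or (y of plate_b in the frame of slot_3 between -0.01 and 0.01 m and x of plate_b in the frame of slot_3 between -0.03 and 0.03 m and z of plate_b in the frame of slot_3 between -0.05 and -0.0175 m) or (y of plate_b in the frame of slot_4 between -0.01 and 0.01 m and x of plate_b in the frame of slot_4 between -0.03 and 0.03 m and z of plate_b in the frame of slot_4 between -0.05 and -0.0175 m) or (y of plate_b in the frame of slot_5 between -0.01 and 0.01 m and x of plate_b in the frame of slot_5 between -0.03 and 0.03 m and z of plate_b in the frame of slot_5 between -0.05 and -0.0175 m) or (y of plate_c in the frame of slot_1 between -0.01 and 0.01 m and x of plate_c in the frame of slot_1 between -0.03 and 0.03 m and z of plate_c in the frame of slot_1 between -0.05 and -0.0175 m) or (y of plate_c in the frame of slot_2 between -0.01 and 0.01 m and x of plate_c in the frame of slot_2 between -0.03 and 0.03 m and z of plate_c in the frame of slot_2 between -0.05 and -0.0175 m) or (y of plate_c in the frame of slot_3 between -0.01 and 0.01 m and x of plate_c in the frame of slot_3 between -0.03 and 0.03 m and z of plate_c in the frame of slot_3 between -0.05 and -0.0175 m) or (y of plate_c in the frame of slot_4 between -0.01 and 0.01 m and x of plate_c in the frame of slot_4 between -0.03 and 0.03 m and z of plate_c in the frame of slot_4 between -0.05 and -0.0175 m) or (y of plate_c in the frame of slot_5 between -0.01 and 0.01 m and x of plate_c in the frame of slot_5 between -0.03 and 0.03 m and z of plate_c in the frame of slot_5 between -0.05 and -0.0175 m) or (y of plate_d in the frame of slot_1 between -0.01 and 0.01 m and x of plate_d in the frame of slot_1 between -0.03 and 0.03 m and z of plate_d in the frame of slot_1 between -0.05 and -0.0175 m) or (y of plate_d in the frame of slot_2 between -0.01 and 0.01 m and x of plate_d in the frame of slot_2 between -0.03 and 0.03 m and z of plate_d in the frame of slot_2 between -0.05 and -0.0175 m) or (y of plate_d in the frame of slot_3 between -0.01 and 0.01 m and x of plate_d in the frame of slot_3 between -0.03 and 0.03 m and z of plate_d in the frame of slot_3 between -0.05 and -0.0175 m) or (y of plate_d in the frame of slot_4 between -0.01 and 0.01 m and x of plate_d in the frame of slot_4 between -0.03 and 0.03 m and z of plate_d in the frame of slot_4 between -0.05 and -0.0175 m) or (y of plate_d in the frame of slot_5 between -0.01 and 0.01 m and x of plate_d in the frame of slot_5 between -0.03 and 0.03 m and z of plate_d in the frame of slot_5 between -0.05 and -0.0175 m)).
It fails at once if another thing on the bench was shifted by more than 30 mm (distance of any of stone_holder, tape_roll, tweezer, tray_black from where it was at the start of the episode above 0.03 m).
It also fails if it takes over 64 s, if anything falls off the work surface, if the arm or the gripper's body presses on something with over 40 N, if the wrist force passes 120 N, or if a joint passes its speed limit or range.

## Robot

A 7-joint arm with a two-finger parallel gripper is mounted at the origin on a cart in front of the work surface, level with it; the furniture and walls round the work are solid. World frame = base frame: x ahead of the robot, y to its left, z up, the work surface at z = 0. Lengths are in m, angles in rad, forces in N, time in s.
With the tool pointing down it reaches from about 0.35 to 0.9 m from the base axis. Payload 7.2 kg.
Tool frame: the origin (TCP) lies at the very end of the fingers, on their centre line; the grasp point (between the pads) lies pinch_z behind it (pinch_z is the distance from the TCP to the grasp point, in m); z points along the fingers, y is the line along which they close (so a half turn about z gives the same grasp; the last joint's range is limited). The gripper opens to 88 mm and grips with 3 to 60 N. Pads are 20 mm wide; open, the fingers measure 115 mm over their backs; the gripper's body (75 mm by 178 mm) begins 61 mm behind the grasp point.
Start: joints at [-1.364, 0.411, -0.013, 1.596, 0.006, 1.134, -0.082], TCP at [0.17, 0.602, 0.223] pointing down, gripper open.
Joint ranges: [-2.95, 2.95], [-0.29, 1.99], [-1.47, 1.44], [0.14, 2.54], [-1.03, 4.17], [0.13, 1.85], [-2.86, 2.86]. Speed limits (rad/s): [2.39, 2.39, 3.01, 3.01, 3.14, 3.14, 3.14].

## Interface

Orientations are given as a unit quaternion [x, y, z, w].
In Python, from cell import * gives the robot as it stands. The module is installed in compiled form; this text tells all that it offers. Calls block until the motion is done:
- move_pose(position, orientation): joint-space move of the TCP to a pose.
- move_straight(position, rotation=None, speed=0.15, until_force=None): straight line of the TCP; rotation=None keeps the orientation; speed is the mean speed in m/s. With until_force (N) it stops when the force on the tool has changed by that much, and returns True; else False.
- set_joints(angles): joint-space move.
- gripper_to(opening): finger opening in m; the grip force is fixed at half the most; returns when the fingers have stopped.
- dwell(seconds).
- inverse_kinematics(position, orientation): joint angles nearest the present ones, or None.
- get_state(): the state.
- camera(name): name is "side" or "top" or "wrist"; returns the picture (400x640x3 uint8, red, green, blue); there is no depth.
- camera_model(name): a dict with "intrinsics" (3x3 intrinsics, pixels), "distortion" ([k1, k2, p1, p2, k3] as OpenCV has them; the pictures are not rectified), "R" (3x3) and "t" (3): a world point X has camera coordinates R X + t. Camera axes: x right, y down, z forward; pixel columns grow to the right and rows downward; lengths in m; the calibration is good to about 2 mm. A picture is of the moment at which its call begins: read the wrist's pose just before it. camera_model takes no time and is no camera call; for the wrist camera it gives the pose at the moment of the call.
A pose or a line that the arm cannot do raises IKError and nothing moves.
- job_done(): hands the job in; it is judged then, once.
The state is a dict: "time_s": time; "joint_pos": joint angles; "dq": joint speeds; "joint_torque": joint torques, N m; "tcp_pos": TCP position; "ee_rot": TCP orientation; "contact_force": force on the tool from outside, world axes, zero at the start; "torque": the same for the moment, N m; "width": finger opening in m; "grasp_force": force on a finger pad.
Only numpy, scipy, OpenCV 4.12 (cv2) and the standard library are available. Lean on these libraries where they do the work, as an engineer would, in place of code of your own. Each camera call takes 0.05 s, during which the arm holds its last target. There are 200 camera calls.

## Working session

There is one attempt and no reset: what is moved stays moved. The work goes in short steps, each a Python script; the robot and the scene stay as the last script left them, time stands still between calls to the robot, and variables do not carry over. Pictures are saved under pics/ and viewed, at most 10 in all, crops included, and the job is handed in when it is done.

```bash
mkdir -p pics
python3 - <<'E'
from cell import *
import cv2,numpy as np
s=get_state();print({k:np.round(v,3) for k,v in s.items()})
for n in("top","side"):
    cv2.imwrite(f"pics/{n}0.png",camera(n)[:,:,::-1])
    m=camera_model(n);print(n,np.round(m["intrinsics"],1),m["distortion"],np.round(m["R"],3),np.round(m["t"],3))
E
```

```text
{'time_s': np.float64(0.0), 'joint_pos': array([-1.364,  0.412, -0.013,  1.597,  0.006,  1.134, -0.082]), 'dq': array([-0.001, -0.001, -0.001, -0.   , -0.   ,  0.   ,  0.   ]), 'joint_torque': array([-1.0000e-03, -5.8796e+01,  6.4100e-01, -2.9107e+01, -5.4000e-02,
        1.8000e-02,  0.0000e+00]), 'tcp_pos': array([0.169, 0.601, 0.222]), 'ee_rot': array([ 0.137,  0.991, -0.001, -0.   ]), 'contact_force': array([ 0.281, -0.277,  0.445]), 'torque': array([ 0.017,  0.038, -0.008]), 'grasp_force': np.float64(0.0), 'width': np.float64(0.088)}
top [[372.1   0.  318.4]
 [  0.  372.1 202.5]
 [  0.    0.    1. ]] [-0.02991494  0.          0.          0.          0.        ] [[-0.019 -1.    -0.02 ]
 [-0.994  0.021 -0.103]
 [ 0.104  0.018 -0.994]] [0.105 0.539 0.921]
side [[425.5   0.  321.3]
 [  0.  425.5 200. ]
 [  0.    0.    1. ]] [-0.04603229  0.          0.          0.          0.        ] [[ 0.997 -0.074  0.024]
 [-0.016 -0.498 -0.867]
 [ 0.076  0.864 -0.498]] [-0.525  0.11   1.135]
```

View pics/top0.png

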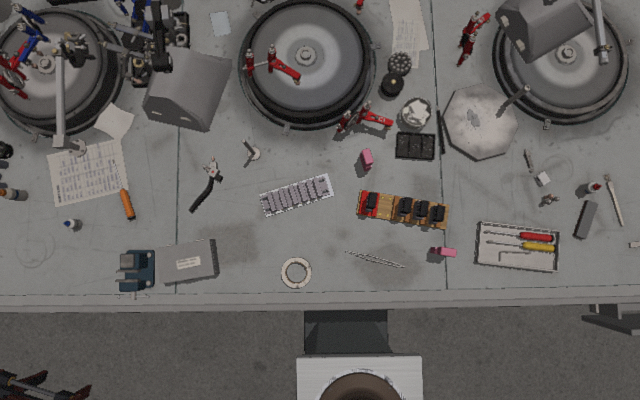

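View pics/side0.png

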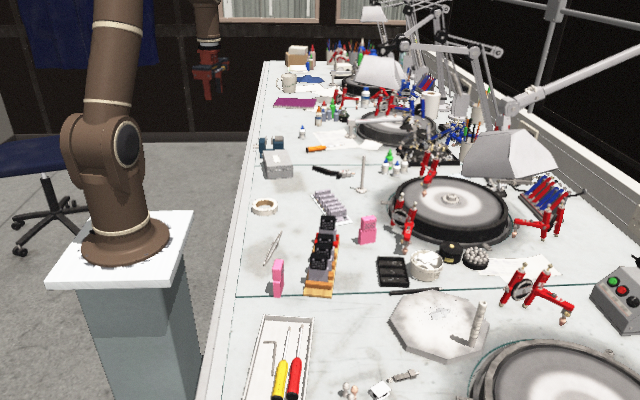

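The red-cell plate is at about (368,203) in the top view, with its black grip and red cell walls. Things that could be mistaken for it are the plates in plain cells at (405,208), (421,211) and (437,213), and the pink look-alikes at (367,160) and (446,252). I choose (368,203). The gauge is at (297,195). Next is a close crop.

```bash
cat > h.py <<'E'
from cell import *
import cv2,numpy as np
from scipy.spatial.transform import Rotation as Ro
def ray(m,px,z):
    p=cv2.undistortPoints(np.array(px,float).reshape(-1,1,2),m["intrinsics"],np.array(m["distortion"]))[:,0]
    R,t=np.array(m["R"]),np.array(m["t"]);c=-R.T@t
    d=np.c_[p,np.ones(len(p))]@R
    return c+d*((z-c[2])/d[:,2])[:,None]
def proj(m,X):
    R,t=np.array(m["R"]),np.array(m["t"])
    return cv2.projectPoints(np.array(X,float).reshape(-1,1,3),cv2.Rodrigues(R)[0],t,m["intrinsics"],np.array(m["distortion"]))[0][:,0]
def down(yaw): # tool z down, tool y (closing) along world angle yaw+90deg
    c,s=np.cos(yaw),np.sin(yaw)
    return Ro.from_matrix(np.array([[c,s,0],[s,-c,0],[0,0,-1]])).as_quat()
E
python3 - <<'E'
from h import *
a=cv2.imread("pics/top0.png");
c1=cv2.resize(a[165:225,250:345],None,fx=8,fy=8,interpolation=cv2.INTER_CUBIC)
c2=cv2.resize(a[180:240,350:455],None,fx=7,fy=7,interpolation=cv2.INTER_CUBIC)[:,:760]
c1=cv2.resize(c1,(760,300));c2=cv2.resize(c2[:, :],(735,300));c2=cv2.copyMakeBorder(c2,0,0,0,25,0)
cv2.imwrite("pics/crop.png",np.vstack([c1,c2]))
m=camera_model("top");print(ray(m,[[297,195],[400,208]],.022),ray(m,[[368,203]],.088))
w=camera_model("wrist");s=get_state();R=Ro.from_quat(s["ee_rot"]).as_matrix()
c=-np.array(w["R"]).T@w["t"];print("cam in tool",R.T@(c-s["tcp_pos"]),"\n",np.array(w["R"])@R,w["intrinsics"])
E
```

```text
[[ 0.56282207  0.14900743  0.022     ]
 [ 0.52357224 -0.11460752  0.022     ]] [[ 0.53155971 -0.02552151  0.088     ]]
cam in tool [ 0.08115418  0.00071424 -0.16157841] 
 [[ 5.61094724e-04  9.99999824e-01  1.94730628e-04]
 [-9.56104179e-01  5.93526322e-04 -2.93026359e-01]
 [-2.93026423e-01 -2.17672229e-05  9.56104343e-01]] [[282.6165515    0.         321.5992651 ]
 [  0.         282.6165515  201.97853789]
 [  0.           0.           1.        ]]
```

View pics/crop.png

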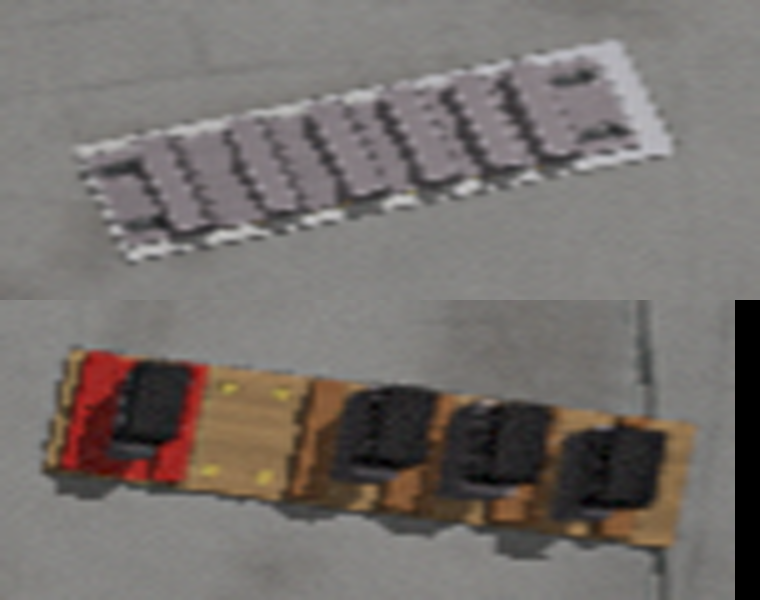

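The crop confirms it: the leftmost plate stands in the red cell. The gauge slots widen to the left (+y), so its x axis points away from the robot. Next I take wrist views over both fixtures.

Run:
```python
from h import *
import json
ms={}
def go(p,yaw):
    for k in (yaw,yaw+np.pi):
        j=inverse_kinematics(p,down(k));print(k,None if j is None else np.round(j,2))
go([.55,.15,.2],.25);go([.53,-.03,.2],-.12)
move_pose([.56,.15,.16],down(.25+np.pi));dwell(.2)
m=camera_model("wrist");cv2.imwrite("pics/w1.png",camera("wrist")[:,:,::-1]);ms["w1"]={k:np.array(v).tolist() for k,v in m.items()}
move_straight([.53,-.07,.2],down(-.12+np.pi),speed=.2);dwell(.2)
m=camera_model("wrist");cv2.imwrite("pics/w2.png",camera("wrist")[:,:,::-1]);ms["w2"]={k:np.array(v).tolist() for k,v in m.items()}
json.dump(ms,open("ms.json","w"));s=get_state();print(s["time_s"],s["tcp_pos"],s["joint_pos"])
```

```text
0.25 [-0.87  0.39  0.68  1.79 -0.28  1.06 -1.4 ]
3.391592653589793 [-0.54  0.34  0.24  1.77 -0.09  1.04  1.56]
-0.12 [-0.8   0.4   1.01  1.9  -0.39  1.06 -1.32]
3.021592653589793 [-0.57  0.31  0.67  1.89 -0.23  1.02  1.65]
4.025 [ 0.53005759 -0.06917208  0.1997706 ] [-0.26833245  0.28592577  0.37906438  1.86412424 -0.12321609  1.01471365
  1.61433075]
```

View pics/w1.png

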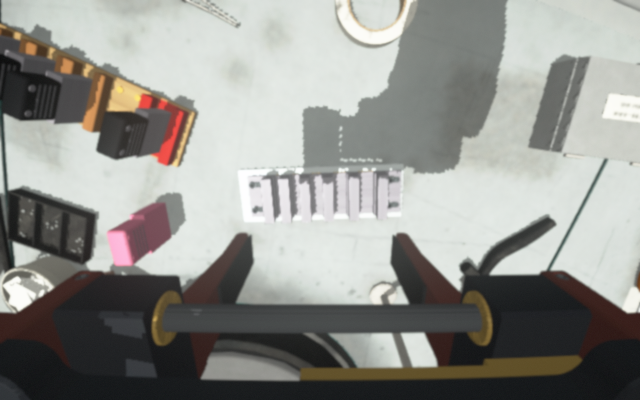

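View pics/w2.png

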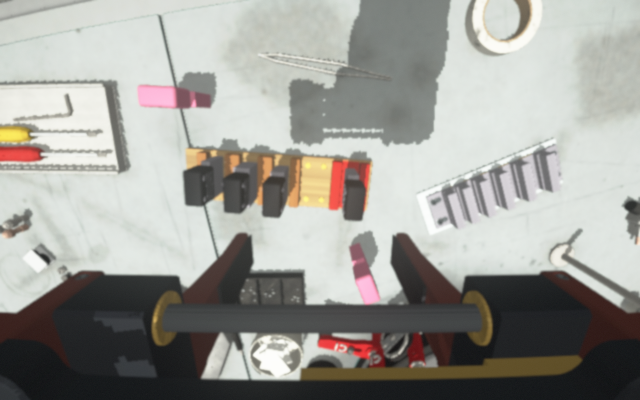

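Run:
```python
import cv2,numpy as np
a=cv2.imread("pics/w1.png")[150:235,230:412];b=cv2.imread("pics/w2.png")[140:225,180:380]
a=cv2.resize(a,(728,340),interpolation=cv2.INTER_CUBIC);b=cv2.resize(b[:,130:200],(210*2,255),interpolation=cv2.INTER_CUBIC) if 0 else cv2.resize(b[:,130:200],None,fx=3,fy=3,interpolation=cv2.INTER_CUBIC)
b=cv2.copyMakeBorder(b,0,0,0,728-b.shape[1],0)
cv2.imwrite("pics/crop2.png",np.vstack([a,b]))
```

```text
(no output)
```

View pics/crop2.png

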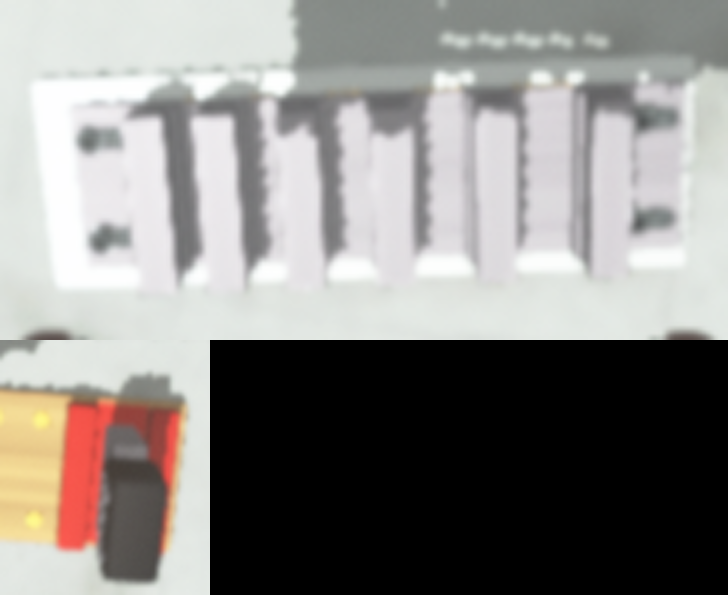

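Run:
```python
from h import *
import json
ms={k:{a:np.array(b) for a,b in v.items()} for k,v in json.load(open("ms.json")).items()}
t=camera_model("top")
c=np.array([[72,48],[693,125],[667,245],[45,170]],float);px=np.c_[350+c[:,0]/7,180+c[:,1]/5]
P=ray(t,px,.022)[:,:2];print("stand",P,P.mean(0))
yv=(P[0]+P[3]-P[1]-P[2])/2;yaw=np.arctan2(-yv[0],yv[1]);print("len",np.linalg.norm(yv),"yaw",yaw,"red",P.mean(0)+.09*yv/np.linalg.norm(yv))
print("grip top w2",ray(ms["w2"],[[354,203]],.088),"grip top view",ray(t,[[350+153/7,180+105/5]],.088))
m=ms["w1"]
X=np.array([[143,180],[208,247],[288,327],[378,417],[478,517],[592,632]]).mean(1)
far=ray(m,np.c_[230+X/4,np.full(6,150+288/4)],.03)[:,:2]
F=ray(m,np.c_[230+np.array([55,688,32,690])/4,150+np.array([288,266,80,60])/4],.004)[:,:2]
print("foot",F,np.linalg.norm(F[0]-F[1]),F.mean(0))
g=np.array([-62.5,-43,-21,4.0,31.5,62.5])/1e3
d=far-far.mean(0);u=np.linalg.svd(d)[2][0];u*=np.sign(u[1])
s=far@u;print("ribspan",s[-1]-s[0],"resid mm",(s-s.mean()-(g-g.mean()))*1e3,"yaw",np.arctan2(-u[0],u[1]))
ex=np.array([u[1],-u[0]]);print("comb centre",far.mean(0)-u*g.mean()-ex*.025)
fy=F[1]-F[0];print("foot yaw",np.arctan2(-fy[0],fy[1]))
```

```text
stand [[ 0.57330901 -0.01446756]
 [ 0.52861979 -0.24042078]
 [ 0.46748487 -0.22761023]
 [ 0.51051171 -0.00266255]] [ 0.51998134 -0.12129028]
len 0.2296768023376227 yaw -0.19213538966834093 red [ 0.53716733 -0.0329464 ]
grip top w2 [[ 0.53772673 -0.03605473  0.088     ]] grip top view [[ 0.53616737 -0.03488491  0.088     ]]
foot [[0.62350325 0.07110764]
 [0.56931717 0.25354053]
 [0.56248698 0.05387456]
 [0.51034046 0.2336637 ]] 0.19030998782471992 [0.56641196 0.15304661]
ribspan 0.12446424699699737 resid mm [ 0.91485064 -0.32772708 -0.23973599 -0.41381598 -0.31266922  0.37909764] yaw 0.25159977872362177
comb centre [0.56490535 0.15809815]
foot yaw 0.2887199064493355
```

Run:
```python
from h import *
import json
q=down(np.pi-.185)
gripper_to(.05)
move_straight([.537,-.0355,.115],q,speed=.15)
move_straight([.537,-.0355,.060],q,speed=.08,until_force=8)
print(get_state()["tcp_pos"],get_state()["contact_force"])
gripper_to(0.0);s=get_state();print("width",s["width"],s["grasp_force"],s["contact_force"])
move_straight([.537,-.0355,.2],q,speed=.12)
s=get_state();print("width",s["width"],s["contact_force"],s["time_s"])
y=.285;c0=np.array([.5652,.157]);ex=np.array([np.cos(y),np.sin(y)])
move_straight([*(c0+.06*ex),.15],down(np.pi+y),speed=.15);dwell(.3)
m=camera_model("wrist");im=camera("wrist");cv2.imwrite("pics/w3.png",im[:,:,::-1])
s=get_state();d={k:np.array(v).tolist() for k,v in m.items()};d["tcp"]=list(map(float,s["tcp_pos"]));d["q"]=list(map(float,s["ee_rot"]));json.dump(d,open("w3.json","w"))
print(s["time_s"],s["tcp_pos"],s["width"],s["contact_force"])
cv2.imwrite("pics/w3c.png",cv2.resize(im[100:250,220:420,::-1],None,fx=4,fy=4,interpolation=cv2.INTER_CUBIC))
```

```text
[ 0.53725032 -0.03558749  0.06022674] [ 0.16779997 -0.06494508  0.69606972]
width 0.02000976602059003 29.984300136566162 [-0.56062602  0.43696458  1.00825576]
width 0.019732105988809596 [-1.07508037 -0.9621183  -2.02573503] 8.2667
10.3083 [0.62276724 0.17372975 0.15013072] 0.019541602384003466 [-0.12352613  0.63360577 -2.31746094]
```

View pics/w3c.png

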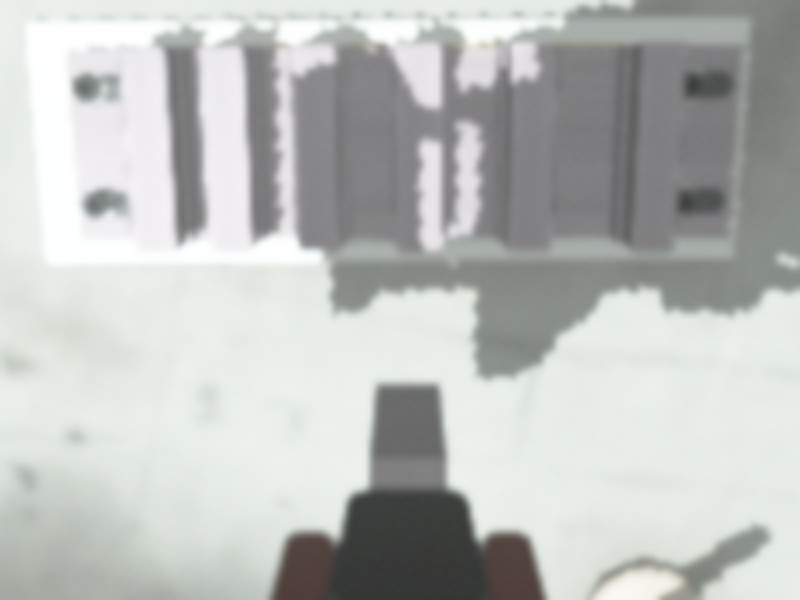

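The view shows the plate hanging square. Its foot spans (377–440, 385) in the crop, about 13 mm thick, so slot 3 is likely. The six ribs show clearly at crop row 240.

Run:
```python
from h import *
import json
m=json.load(open("w3.json"));m={k:np.array(v) for k,v in m.items()}
f=lambda X,Y:np.c_[220+np.array(X)/4,100+np.array(Y)/4*np.ones(len(X))]
ft=ray(m,f([377,440],[385,385]),m["tcp"][2]-.052)
R=Ro.from_quat(m["q"]).as_matrix();T=lambda P:(P-m["tcp"])@R
print("foot tool",T(ft)*1e3)
rb=ray(m,f([159,231.5,320,419,532,652.5],[240]*6),.03)
t=T(rb)*1e3;g=np.array([-62.5,-43,-21,4.0,31.5,62.5])
print("ribs tool",t[:,:2]);
sg=np.sign(t[-1,1]-t[0,1]);A=np.polyfit(g,t[:,1],1);print("scale,off",A,"resid",t[:,1]-sg*g-np.mean(t[:,1]-sg*g))
ft0=ray(m,f([50,735,25,750],[265,260,18,18]),.004);tt=T(ft0)*1e3;print("foot corners tool",tt)
print("gauge yaw slopes",np.diff(tt[:2,0])/np.diff(tt[:2,1]),np.diff(tt[2:,0])/np.diff(tt[2:,1]))
yc=np.mean(t[:,1]-sg*g)-T(ft)[:,1].mean()*1e3
xc=tt[:,0].mean()
print("rel y",yc,"x",xc,"comb centre world for TCP",m["tcp"]+R@np.array([xc,yc,0])/1e3, "foot centre",m["tcp"]+R@np.array([xc,tt[:,1].mean(),0])/1e3,"toolyaw",np.arctan2(R[1,0],R[0,0])-np.pi)
```

```text
foot tool [[19.96270469 -5.03458962 51.99733144]
 [19.96834865  7.34087944 51.99762858]]
ribs tool [[ 38.26329867 -61.14212713]
 [ 38.23010389 -42.97430353]
 [ 38.20866916 -20.85292081]
 [ 38.2092715    3.85705664]
 [ 38.2415919   32.06917723]
 [ 38.31358241  62.23375519]]
scale,off [0.99268243 0.24701445] resid [ 1.07609994 -0.25607646 -0.13469374 -0.42471629  0.2874043  -0.54801774]
foot corners tool [[ 27.53282167 -97.43563253 146.12486099]
 [ 28.97320131  91.01386548 146.12921281]
 [ 92.30850828 -98.39068996 146.11657074]
 [ 92.2903881   89.85273015 146.12110375]]
gauge yaw slopes [0.00764332] [-9.62593025e-05]
rel y -0.871371979624475 x 60.276229838892675 comb centre world for TCP [0.56516369 0.15595857 0.150123  ] foot centre [0.56596963 0.15320555 0.15012294] toolyaw -5.998396282147877
```

```bash
cat >> h.py <<'E'
Y=.285;EX=np.array([np.cos(Y),np.sin(Y)]);EY=np.array([-np.sin(Y),np.cos(Y)])
C=np.array([.56516,.15596])-.003*EX
SL={1:-.053,2:-.0325,3:-.009,4:.0175,5:.047}
Q=down(np.pi+Y)
def at(n,dy,z): return [*(C+(SL[n]+dy)*EY),z]
def probe(n,dy,zbot,zup=.088,f=4,sp=.03):
    move_straight(at(n,dy,zup),Q,speed=.12);s0=get_state()
    hit=move_straight(at(n,dy,zbot),Q,speed=sp,until_force=f);s=get_state()
    d=s["torque"]-s0["torque"]
    print(n,"dy",round(dy*1e3,2),"hit",hit,"z",np.round(s["tcp_pos"][2],4),"dF",np.round(s["contact_force"]-s0["contact_force"],1),"tq gauge x,y",np.round([d[:2]@EX,d[:2]@EY],3),"t",s["time_s"])
    return hit,s
E
python3 - <<'E'
from h import *
move_straight(at(1,0,.12),Q,speed=.15)
probe(1,0,.078,zup=.095,sp=.02);dwell(.3);s=get_state();print(s["tcp_pos"],s["contact_force"])
for d in (0,.0009,-.0009): probe(2,d,.076)
move_straight(at(2,0,.09),Q)
E
```

```text
1 dy 0.0 hit True z 0.0821 dF [-1.4  1.6  7. ] tq gauge x,y [0.011 0.164] t 12.05
[0.57715822 0.10415903 0.08213191] [-0.21134018 -0.50226022  4.76997814]
2 dy 0.0 hit True z 0.0818 dF [-0.4 -0.1  7.4] tq gauge x,y [-0.053  0.08 ] t 12.9833
2 dy 0.9 hit True z 0.0816 dF [-0.8  1.4  4.2] tq gauge x,y [-0.026 -0.003] t 13.5417
2 dy -0.9 hit True z 0.0813 dF [ 0.3 -0.3  6. ] tq gauge x,y [-0.019  0.032] t 14.1083
```

Run:
```python
from h import *
def scan(n,ds):
    for d in ds:
        h,s=probe(n,d,.0765,sp=.02)
        if not h: print("ENTERED",n,d); return True
    move_straight(at(n,0,.09),Q)
    return False
scan(2,(.0018,-.0018,.0027,-.0027)) or scan(3,(0,.0006,-.0006,.0012,-.0012,.0018,-.0018,.0024,-.0024))
```

```text
2 dy 1.8 hit True z 0.0812 dF [-1.   0.   8.7] tq gauge x,y [-0.035  0.14 ] t 15.025
2 dy -1.8 hit True z 0.0812 dF [ 0.3 -0.8  7.3] tq gauge x,y [-0.057  0.075] t 15.6833
2 dy 2.7 hit True z 0.0812 dF [-0.5  0.4  7.1] tq gauge x,y [-0.034  0.065] t 16.3417
2 dy -2.7 hit True z 0.0812 dF [-0.4  0.3  5.6] tq gauge x,y [0.033 0.013] t 17.0
3 dy 0.0 hit False z 0.0765 dF [ 1.2  0.6 -0.6] tq gauge x,y [-0.004  0.034] t 18.325
ENTERED 3 0
```

Run:
```python
from h import *
h=move_straight(at(3,0,.0662),Q,speed=.02,until_force=4);s=get_state();print(h,s["tcp_pos"],s["contact_force"],s["time_s"])
```

```text
True [0.56471986 0.14650271 0.06714014] [-2.21083057 -0.61095524  4.63547204] 18.8083
```

Depth is 14.1 mm below the touch height, so the foot is on the step. I release, retreat and check.

Run:
```python
from h import *
gripper_to(.05);p=at(3,0,.2)
move_straight(p,Q,speed=.1)
move_straight([*(C+SL[3]*EY+.05*EX),.2],Q,speed=.15);dwell(.3)
im=camera("wrist");cv2.imwrite("pics/w4.png",im[:,:,::-1])
t=camera("top")[140:240,250:460,::-1]
w=cv2.resize(im[70:250,180:460,::-1],None,fx=2,fy=2)
t=cv2.resize(t,(560,240))
cv2.imwrite("pics/fin.png",np.vstack([w,t]));s=get_state();print(s["time_s"],s["contact_force"],s["width"])
```

```text
21.8333 [-0.07033999  0.22299547 -0.54668898] 0.04992955723751726
```

View pics/fin.png

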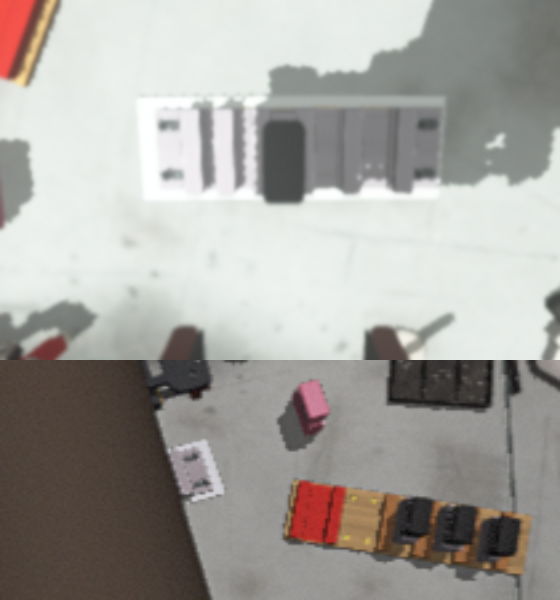

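The plate stands upright in slot 3, with its grip at (284,160). The red cell is empty at (315,512), and the other three plates are still in place.

```bash
python3 -c "
from cell import *
print(job_done())"
```

```text
the job is handed in; nothing more can be done
None
```

The red-cell plate was refused by slots 1 and 2 and went into slot 3 (14 mm), where it now stands upright and released on the step; the job was handed in after about 22 s of the 64 s allowed, and no verdict came back.

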